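Hook out the slide tray and garage the hook

ROBOT

A 6-joint arm with a two-finger parallel gripper is mounted at the origin on the work surface. World frame = base frame: x ahead of the robot, y to its left, z up, the work surface at z = 0. Lengths are in m, angles in rad, forces in N, time in s.
With the tool pointing down it reaches from about 0.25 to 0.775 m from the base axis. Payload 4 kg.
Tool frame: the origin (TCP) lies at the very end of the fingers, on their centre line; the grasp point (between the pads) lies 19 mm behind it; z points along the fingers, y is the line along which they close (so a half turn about z gives the same grasp; the last joint's range is limited). The gripper opens to 85 mm and grips with 20 to 120 N. Pads are 22 mm wide; open, the fingers measure 114 mm over their backs; the gripper's body (76 mm by 85 mm) begins 54 mm behind the grasp point. The pads swing forward as they close: fully open they stand 13 mm farther back than shut.
Start: joints at [1.243, 0.087, 1.371, -0, 1.684, -0.103], TCP at [0.123, 0.536, 0.231] pointing down, gripper open.
Joint ranges: [-3.1, 3.1], [-0.76, 2.03], [0.27, 2.55], [-1.08, 4.22], [0.17, 2.65], [-2.57, 2.57]. Speed limits (rad/s): [2.79, 2.79, 3.14, 3.14, 3.14, 3.14].

INTERFACE

Orientations are given as a unit quaternion [w, x, y, z].
In Python, from station import * gives the robot as it stands. The module is installed in compiled form; this text tells all that it offers.
- The arm moves only by the tool jog_arm, never from a script. Its argument "steps" is a list of rows, each a list of 5 numbers: the opening, from 0 (shut) to 1 (fully open), then the shift along the tool's x, y, z in m, then the turn about the tool's z in rad. A call has 1 to 20 rows; each row shifts and turns the commanded pose from where the row before left it, along the tool's axes as they then stand; what a row does not reach is not made up. A row lasts 1/10 s, in which the tool goes at most 50 mm and 8.59 degrees, less where a joint would pass 70% of its speed; a pose out of reach is approached as far as the arm can. A call with a gripper value outside its range is refused whole. The fingers move at their own pace and stop on an object; "newtons" is the grip in N (left out, the last holds). Time passes only in rows, so rows that do not move let the fingers close. It gives the time, the measured TCP pose, the force, the opening and the grip force at its end, in the units of the state.
- sense(): the state, without advancing time (a new reading comes with each control period).
- get_image(name): name is "scene" or "side" or "wrist"; returns a dict with "img" (384x512x3 uint8, red, green, blue), "camera_matrix" (3x3 intrinsics, pixels), "xyz" and "attitude" of the camera in the world; the wrist camera has in their place "T_tool_cam" (4x4, takes a point from camera to tool coordinates, whose origin is the TCP and whose axes are the flange's). Camera axes: x right, y up, looking along -z (the intrinsics and any distortion apply to the point x, -y, -z); pixel columns grow to the right and rows downward; lengths in m; the calibration is good to about 2 mm. A picture is of the moment at which its call begins: read the wrist's pose just before it. There is no depth.
- job_done(): hands the job in; it is judged then, once.
The state is a dict: "time": time; "qpos": joint angles; "qd": joint speeds; "tau": joint torques, N m; "tool_pos": TCP position; "orientation": TCP orientation; "ft_force": force on the tool from outside, world axes, zero at the start; "ft_torque": the same for the moment, N m; "width": finger opening in m; "grasp_force": force on a finger pad.
Only numpy, scipy, OpenCV 4.12 (cv2) and the standard library are available. Lean on these libraries where they do the work, as an engineer would, in place of code of your own. Each camera call takes 0.05 s, during which the arm holds its last target. There are 200 camera calls.

TASK

With the tray puller, hook its prong down into the finger hole of the scanner's slide tray and draw the tray all the way out. Then unhook, stand the puller on its handle on the open bench and let go; its handle must now be free, so take it another way, by the steel neck if you like, and slide it, handle first, into its low garage beneath the steel bar until it meets the back. Leave the tray out and do not disturb the other things on the bench.

Things in the scene. Friction and masses are not known exactly. Their poses are not given: they have to be found in the camera images.
- puller_mid (a point): Centre of the handle of the loose tray puller (about 0.2 kg), half-way up. The handle is a grey block 80 mm long (x), 24 mm wide (y), 40 mm high (z); this point is 20 mm above its underside. x points along the puller to its prong, z up. It stands stably on its handle with the prong pointing down, tip 4 mm clear of the bench.
- puller_neck (a point): Middle of the free part of the puller's straight steel neck, 85 mm ahead (x) of puller_mid and 10 mm above it, 30 mm above the bench. The neck is 12 mm wide, 8 mm high, and runs level from the handle's front end (x = 40 mm from puller_mid) to x = 126 mm. Axes as puller_mid.
- puller_tip (a point): Lower end of the puller's round prong, on its axis: 120 mm ahead (x) of puller_mid and 16 mm below it. The prong is 10 mm thick and hangs 22 mm below the neck's underside. Axes as puller_mid.
- scanner: Fixed white slide scanner, 220 mm deep, 180 mm wide, 105 mm high. Origin at bench level at the middle of its front face, which looks roughly towards the robot; x points into the machine, z up. The tray slides out below its upper housing, along -x.
- scanner_notch (a point): Middle of a notch in the front of the scanner's upper housing, at its top. The notch is 36 mm wide, runs 85 mm in from the front face, and is open to the front and above; through it the tray's hole is seen. Its cheeks stand 66 to 105 mm above the bench; too narrow for a gripper, wide enough for the puller's neck. Axes as the scanner's.
- tray (a joint): How far the scanner's aluminium slide tray is drawn out (m): 0 shut, 0.11 at its stop; stays where it is left, takes about 3 N. The tray is a level plate 100 mm wide, 8 mm thick, carrying glass slides; its top is 60 mm above the bench; shut, its front edge is 33 mm inside the scanner's front face.
- tray_hole (a point): Centre of the tray's finger hole, at the tray's top surface, 60 mm above the bench. The hole is round, 26 mm across, right through the 8 mm tray, with free room below it down to 34 mm above the bench; it is 22 mm behind the tray's front edge, and with the tray shut 55 mm inside the scanner's front face. Moves with the tray. Axes as the scanner's.
- garage_mouth (a point): Middle of the open mouth of the puller's fixed aluminium garage, 20 mm above the bench. x points inwards, the way the puller is pushed, z up. Side walls 36 mm apart, 12 mm thick, 50 mm high; the bench is its floor; its back wall is 84 mm inside the mouth. Stowed, the puller's x points out of the mouth, against this x, and puller_mid is 44 mm inside; neck and prong stick out.
- garage_bar (a point): Centre of the fixed steel bar across the top of the garage's mouth, 40 mm deep (0 to 40 mm inside the mouth), 60 mm long, 10 mm thick, underside 50 mm, top 60 mm above the bench. Behind it the garage is open above. Axes as garage_mouth.
- jar_a: Bystander: a clear jar with orange lid, 52 mm across, 85 mm tall, to the right of the scanner; loose, not to be disturbed. Origin at the centre of its underside.
- jar_b: Bystander: a like jar, 52 mm across, 85 mm tall, on the left; loose, not to be disturbed. Origin at the centre of its underside.
- flask: Bystander: a glass bottle with blue cap, 70 mm across, 160 mm tall, on the left; loose, not to be disturbed. Origin at the centre of its underside.
- tipbox: Bystander: a yellow pipette tip box with clear lid, 122 x 87 x 81 mm, back right; loose, not to be disturbed. Origin at the centre of its underside.
- wellplate: Bystander: a white well plate, 127 x 85 x 14 mm, front right; loose, not to be disturbed. Origin at the centre of its underside.
- slidebox: Bystander: a cardboard slide box, 100 x 80 x 34 mm, front left; loose, not to be disturbed. Origin at the centre of its underside.
Mind the look-alikes: they are no part of the job. What is shaped like the part that bears garage_mouth but purple is not meant. Of the things shaped like the part that bears puller_mid, the grey one is meant.

How it is judged:
On the way, in this order (a step that is already met when the one before it is completed fails the run):
1. the puller's prong is down in the tray's finger hole (horizontal distance between puller_tip and tray_hole below 0.013 m and z of puller_tip in the frame of tray_hole between -0.03 and -0.005 m), for 0.1 s.
2. the tray is drawn out at least 90 mm with the prong in its hole (all of step 1 and value of joint tray above 0.09 m), for 0.1 s.
3. the puller stands on its handle on the open bench, let go, outside the garage (height (world z) of puller_mid below 0.026 m and angle between puller_mid's own z axis and vertical below 0.12 rad and contact force between the fingers and anything else below 0.1 N and (x of puller_mid in the frame of garage_mouth below 0 m or y of puller_mid in the frame of garage_mouth below -0.03 m or y of puller_mid in the frame of garage_mouth above 0.03 m)), for 0.15 s.
At the end, for the whole second after the job is handed in: The puller stands upright on the bench in the garage, handle first beneath the bar and within about 11 mm of the back wall, prong outside; the tray is still out by at least 85 mm; nothing is held (x of puller_mid in the frame of garage_mouth between 0.033 and 0.05 m and y of puller_mid in the frame of garage_mouth between -0.012 and 0.012 m and height (world z) of puller_mid below 0.026 m and angle between puller_mid's own z axis and vertical below 0.12 rad and x of puller_tip in the frame of garage_mouth below 0 m and value of joint tray above 0.085 m); the robot touches nothing.
It fails at once if a bystander is shifted by more than 30 mm or knocked over (distance of any of jar_a, jar_b, flask, tipbox, wellplate, slidebox from where it was at the start of the episode above 0.03 m or angle between any of jar_a, jar_b, flask, tipbox, wellplate, slidebox's own z axis and vertical above 0.5 rad).
It also fails if it takes over 64 s, if anything falls off the work surface, if the arm or the gripper's body presses on something with over 40 N, if the wrist force passes 120 N, or if a joint passes its speed limit or range.

## Working session

There is one attempt and no reset: what is moved stays moved. The work goes in short steps, Python scripts to look and compute and a tool call to move; the robot and the scene stay as the last step left them, time stands still between calls to the robot, and variables do not carry over. Pictures are saved under pics/ and viewed, at most 10 in all, crops included, and the job is handed in when it is done.

Besides the shell and the picture viewer there is one more tool, called after "Request:" by a JSON object that holds its "fn" and its "kwargs". jog_arm: Moves the arm, as the interface text tells. Its arguments: {"type":"object","properties":{"steps":{"type":"array","items":{"type":"array","items":{"type":"number"}}},"newtons":{"type":"number"}},"required":["steps"]}

```bash
mkdir -p pics; cat > h.py <<'E'
from station import *
import numpy as np, cv2
from scipy.spatial.transform import Rotation as R
def q2R(q): return R.from_quat([q[1],q[2],q[3],q[0]]).as_matrix()
def grab(n):
    s=sense(); d=get_image(n); d['s']=s
    if 'T_tool_cam' in d:
        T=np.eye(4); T[:3,:3]=q2R(s['orientation']); T[:3,3]=s['tool_pos']; d['T']=T@np.array(d['T_tool_cam'])
    else:
        a=np.array(d['attitude']); T=np.eye(4); T[:3,:3]=a if a.shape==(3,3) else q2R(a); T[:3,3]=d['xyz']; d['T']=T
    return d
def ray(d,u,v):
    K=np.array(d['camera_matrix']); x=np.linalg.solve(K,[u,v,1.]); r=d['T'][:3,:3]@np.array([x[0],-x[1],-x[2]]); return d['T'][:3,3],r
def onz(d,u,v,z):
    o,r=ray(d,u,v); return o+r*(z-o[2])/r[2]
def proj(d,p):
    c=np.linalg.inv(d['T'])@np.append(p,1.); K=np.array(d['camera_matrix']); x=K@np.array([c[0],-c[1],-c[2]]); return x[:2]/x[2]
def save(d,f,box=None,k=1):
    im=d['img'][...,::-1]
    if box: im=im[box[1]:box[3],box[0]:box[2]]
    cv2.imwrite('pics/'+f,cv2.resize(im,None,fx=k,fy=k,interpolation=cv2.INTER_CUBIC))
E
python3 - <<'E'
from h import *
import pickle
ds={n:grab(n) for n in ('scene','side','wrist')}
pickle.dump(ds,open('d0.pkl','wb'))
for n in ('scene','side'): save(ds[n],n+'0.png',None,1.55)
for n,d in ds.items(): print(n,{k:(np.array(v).round(3).tolist()) for k,v in d.items() if k not in('img','s','T')}, d['T'][:3,3].round(3))
E
```

```text
scene {'camera_matrix': [[346.544, 0.0, 259.92], [0.0, 346.544, 196.906], [0.0, 0.0, 1.0]], 'xyz': [1.32, 0.055, 0.806], 'attitude': [0.633, 0.279, 0.299, 0.657]} [1.32  0.055 0.806]
side {'camera_matrix': [[391.763, 0.0, 257.9], [0.0, 391.763, 201.152], [0.0, 0.0, 1.0]], 'xyz': [0.31, -0.905, 0.884], 'attitude': [0.904, 0.412, -0.055, -0.098]} [ 0.31  -0.905  0.884]
wrist {'camera_matrix': [[271.296, 0.0, 252.848], [0.0, 271.296, 191.373], [0.0, 0.0, 1.0]], 'T_tool_cam': [[-0.001, 0.953, 0.305, 0.077], [1.0, 0.001, -0.001, 0.0], [-0.001, 0.305, -0.953, -0.142], [0.0, 0.0, 0.0, 1.0]]} [0.047 0.554 0.372]
```

View pics/scene0.png

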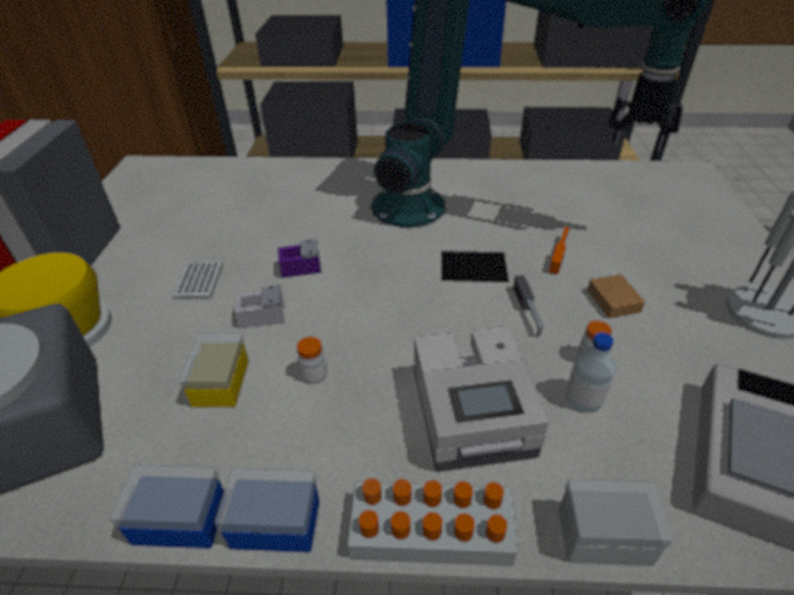

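View pics/side0.png

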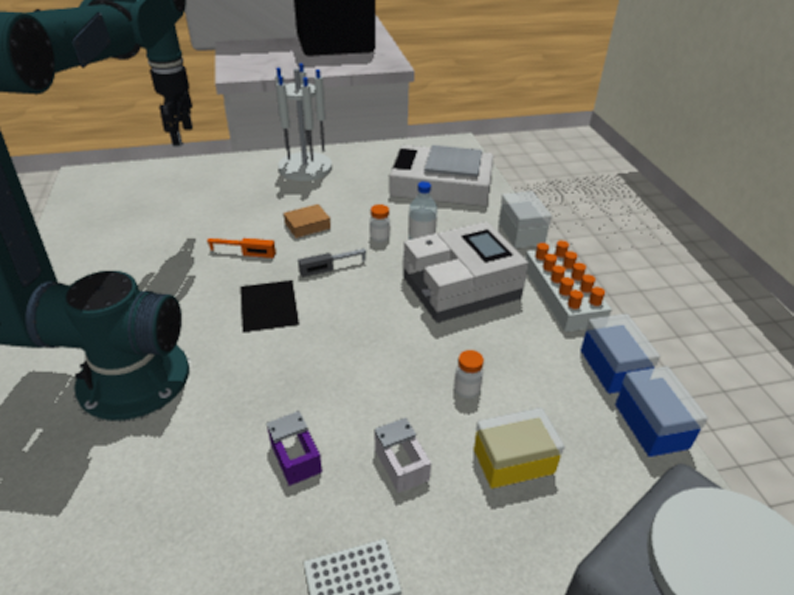

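The scene picture shows two pullers: the orange one at (560,250) and the grey one at (528,303). It also shows two garages, purple at (299,260) and grey aluminium at (258,306). The grey puller and the aluminium garage fit the description, and the orange and purple ones are look-alikes. In the side view the grey puller is at (330,262), the grey garage at (403,455) and the scanner at (465,270). I'll confirm these in an enlarged crop.

```bash
python3 - <<'E'
from h import *
import pickle
ds=pickle.load(open('d0.pkl','rb'))
def crop(n,x,y,w,h,k):
    im=ds[n]['img'][y:y+h,x:x+w,::-1]; im=cv2.resize(im,None,fx=k,fy=k,interpolation=cv2.INTER_CUBIC)
    for i in range(0,w,10): cv2.line(im,(i*k,0),(i*k,4 if i%50 else 12),(0,0,255),1)
    for i in range(0,h,10): cv2.line(im,(0,i*k),(4,i*k),(0,0,255),1)
    cv2.putText(im,f'{n} {x},{y} k{k}',(5,h*k-5),0,.4,(0,0,255),1); return im
# 800x600 composite
top=np.hstack([crop('side',185,150,57,37,7),crop('side',238,265,44,37,9)[:259]  if 0 else cv2.resize(crop('side',236,264,50,55,7),(400-0,385))[:259,:401]])
a=crop('side',188,150,57,42,7)       #399x294
b=crop('side',236,266,57,52,7)       #399x364
c=crop('side',255,140,80,68,5)       #400x340
d=crop('scene',325,170,57,50,7)      #399x350
can=np.zeros((600,800,3),np.uint8)
def put(im,x,y):
    h=min(im.shape[0],600-y); w=min(im.shape[1],800-x); can[y:y+h,x:x+w]=im[:h,:w]
put(a,0,0);put(b[:306],0,294);put(c[:300],400,0);put(d[:300],400,300)
cv2.imwrite('pics/c1.png',can)
E
```

```text
(no output)
```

View pics/c1.png

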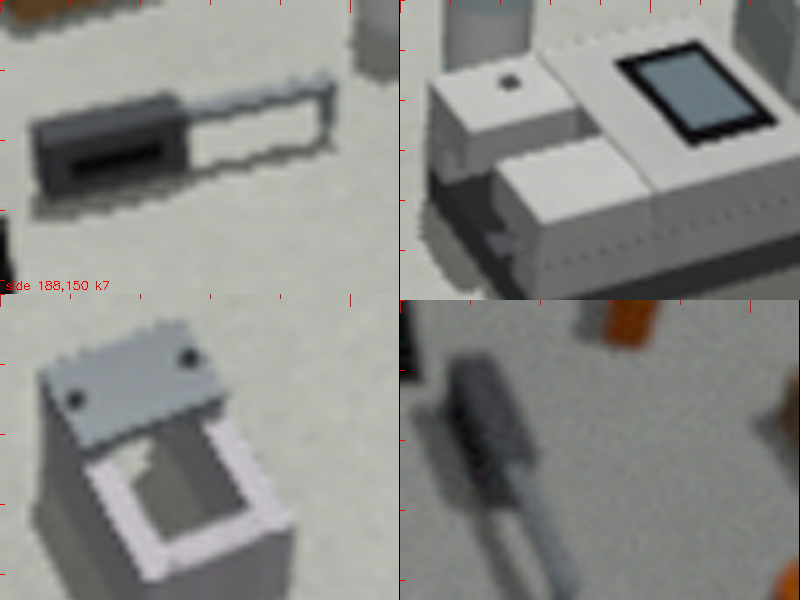

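The crops confirm the grey puller, with its neck and prong pointing to +x. The aluminium garage has its bar at crop (130,385), at the far (+y) end. The scanner's notch runs between the front top corners (467,130) and (497,163). Next I turn these into positions.

```bash
python3 - <<'E'
from h import *
import pickle
d=pickle.load(open('d0.pkl','rb'))['side']; d2=pickle.load(open('d0.pkl','rb'))['scene']
def P(x,y,z,ox,oy,k): return onz(d,x/k+ox-.5+.5/k,y/k+oy-.5+.5/k,z)
g=[P(x,y,.06,236,266,7) for x,y in [(40,78),(185,26),(228,98),(88,153)]]
print('bar',np.round(g,3).tolist(),[round(np.linalg.norm(g[i]-g[(i+1)%4]),3) for i in range(4)])
s=[P(x,y,.105,255,140,5) for x,y in [(30,88),(67,130),(97,163),(145,222)]]
print('scan',np.round(s,3).tolist(),np.round([np.linalg.norm(s[3]-s[0]),np.linalg.norm(s[2]-s[1])],3))
p=[P(*q,188,150,7) for q in [(33,125,.04),(188,112,.04),(178,95,.04),(40,112,.04),(188,180,0),(45,197,0),(330,77,.034+.0)]]
print('pull',np.round(p,3).tolist())
# grey puller in scene: handle top corners, approx
for x,y,z in [(455,365,.04),(500,357,.04),(535,460,.04),(572,590,.034)]:
    print(onz(d2,(x-400)/7+325,(y-300)/7+170,z).round(3))
print(sense()['qpos'],sense()['orientation'])
E
```

```text
bar [[0.427, -0.268, 0.06], [0.486, -0.255, 0.06], [0.494, -0.292, 0.06], [0.438, -0.305, 0.06]] [np.float64(0.06), np.float64(0.037), np.float64(0.058), np.float64(0.039)]
scan [[0.586, 0.194, 0.105], [0.6, 0.141, 0.105], [0.61, 0.1, 0.105], [0.624, 0.033, 0.105]] [0.166 0.042]
pull [[0.351, 0.271, 0.04], [0.431, 0.267, 0.04], [0.428, 0.283, 0.04], [0.356, 0.282, 0.04], [0.428, 0.261, 0.0], [0.353, 0.262, 0.0], [0.511, 0.292, 0.034]]
[0.364 0.26  0.04 ]
[0.356 0.283 0.04 ]
[0.435 0.29  0.04 ]
[0.518 0.296 0.034]
[ 1.24289868e+00  8.78287989e-02  1.37191309e+00  2.84268678e-06
  1.68360074e+00 -1.03110478e-01] [-1.88487674e-04  1.12156901e-01  9.93690125e-01 -8.54449061e-04]
```

Request:
{"fn": "jog_arm", "kwargs": {"steps": [[1,-0.032,-0.0194,0,0],[1,-0.032,-0.0194,0,0],[1,-0.032,-0.0194,0,0],[1,-0.032,-0.0194,0,0],[1,-0.032,-0.0194,0,0],[1,-0.032,-0.0194,0,0],[1,-0.032,-0.0194,0,0],[1,-0.032,-0.0194,0,0],[1,-0.032,-0.0194,0,0],[1,-0.032,-0.0194,0,0]]}}

```text
time: 1.15
tool_pos: [0.392, 0.2744, 0.231]
orientation: [-0.0, 0.112, 0.994, -0.0]
ft_force: [0.6, 1.5, -0.0]
width: 0.0857
grasp_force: 0.0
```

Request:
{"fn": "jog_arm", "kwargs": {"steps": [[1,0,0,0,0.146],[1,0,0,0,0.146],[1,0,0,0,0.146],[1,0,0,0,0.146],[1,0,0,0,0.146],[1,0,0,0,0.146],[1,0,0,0,0.146],[1,0,0,0,0.146],[1,0,0,0,0.146],[1,0,0,0,0.146],[1,0,0,0,0.146],[1,0,0,0,0.146],[1,0,0,0,0.146],[1,0,0,0,0.146],[1,0,0,0,0.146],[1,0,0,0,0.146],[1,0,0,0,0.146],[1,0,0,0,0.146],[1,0,0,0,0.146],[1,0,0,0,0]]}}

```text
time: 3.15
tool_pos: [0.3911, 0.2756, 0.2309]
orientation: [0.0, 0.997, 0.071, -0.0]
ft_force: [0.6, -0.4, -0.8]
width: 0.0854
grasp_force: 0.0
```

```bash
python3 - <<'E'
from h import *
import pickle
d=grab('wrist'); pickle.dump(d,open('w1.pkl','wb')); save(d,'w1.png',None,1.5)
M=q2R(d['s']['orientation']); print(d['s']['tool_pos'],np.arctan2(M[1,0],M[0,0]),d['s']['qpos'][5])
for p in [(.392,.275,.04),(.43,.28,.04),(.51,.292,.034)]: print(proj(d,p)*1.5)
E
```

```text
[0.39112372 0.27562876 0.23092236] 0.14310689187112027 1.922974535463108
[380.75748895 254.41697019]
[381.33783385 208.18780454]
[380.73923392  99.93775914]
```

View pics/w1.png

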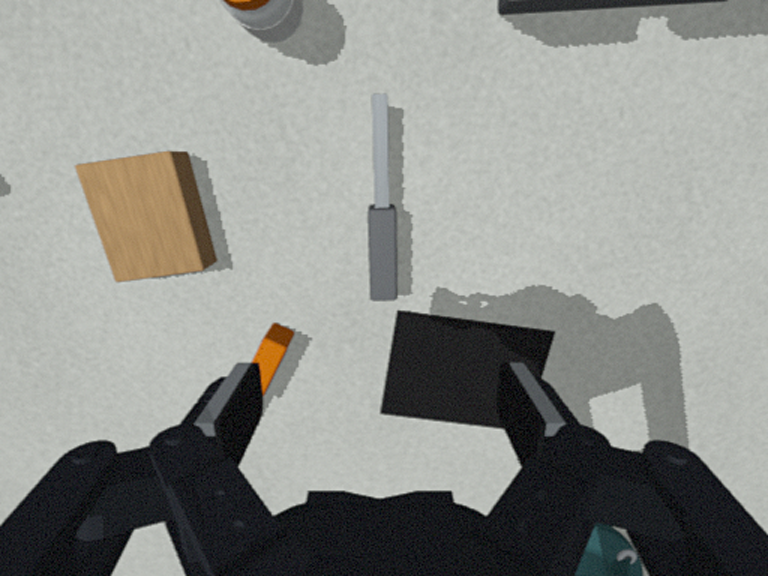

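The wrist view shows the handle's top face spanning x 369–397 and rows 206–299, with the neck's end at (380,94). The predicted points agree to within a few pixels.

```bash
python3 - <<'E'
from h import *
import pickle
d=pickle.load(open('w1.pkl','rb'))
f=onz(d,383/1.5,206/1.5,.04);b=onz(d,383/1.5,299/1.5,.04);e=onz(d,379.7/1.5,94/1.5,.034); n0=onz(d,382/1.5,206/1.5,.034)
l=onz(d,369.5/1.5,250/1.5,.04);r=onz(d,397/1.5,250/1.5,.04)
print(f,b,e,np.linalg.norm(f-b),np.linalg.norm(l-r),'mid',(f+b)/2)
print('yaw',np.arctan2(*(f-b)[1::-1]),np.arctan2(*(e-n0)[1::-1]),np.arctan2(*(e-b)[1::-1]),np.linalg.norm(e[:2]-b[:2]))
m=(l+r)/2; M=q2R(d['s']['orientation']); print(M.T@((f+b)/2-d['s']['tool_pos']), M.T@(m-d['s']['tool_pos']),M.T@(e-d['s']['tool_pos']))
E
```

```text
[0.4319206  0.27892041 0.04      ] [0.35303596 0.26741943 0.04      ] [0.513972   0.29336946 0.034     ] 0.07971862320180019 0.02297525417348464 mid [0.39247828 0.27316992 0.04      ]
yaw 0.14477489946977468 0.16481680442813532 0.15986836303230734 0.16301475662396198
[0.00112068 0.00258866 0.19092216] [0.00468608 0.00279113 0.19091977] [ 1.24257361e-01 -7.82768149e-05  1.96837374e-01]
```

Request:
{"fn": "jog_arm", "kwargs": {"steps": [[1,0.001,0.0022,0.04,-0.014],[1,0,0,0.045,0],[1,0,0,0.045,0],[1,0,0,0.045,0],[1,0,0,0.03,0],[1,0,0,0.0165,0],[1,0,0,0,0],[1,0,0,0,0]]}}

```text
time: 4.0
tool_pos: [0.3928, 0.2738, 0.0101]
orientation: [-0.0, 0.997, 0.079, 0.0]
ft_force: [0.7, -0.1, 1.2]
width: 0.0849
grasp_force: 0.0
```

Request:
{"fn": "jog_arm", "kwargs": {"steps": [[0,0,0,0,0],[0,0,0,0,0],[0,0,0,0,0],[0,0,0,0,0],[0,0,0,0,0],[0,0,0,0,0],[0,0,0,0,0],[0,0,0,0,0]], "newtons": 80}}

```text
time: 4.8
tool_pos: [0.3932, 0.274, 0.0107]
orientation: [-0.0, 0.997, 0.078, 0.001]
ft_force: [-0.2, -0.6, 5.9]
width: 0.0226
grasp_force: 79.4
```

Request:
{"fn": "jog_arm", "kwargs": {"steps": [[0,0,0,-0.02,0],[0,0,0,-0.04,0],[0,0,0,-0.045,0],[0,0,0,-0.045,0],[0,0,0,-0.04,0],[0,0.0155,0.03,0,0],[0,0.0155,0.03,0,0],[0,0.0155,0.03,0,0],[0,0.0155,0.03,0,0],[0,0.0155,0.03,0,0],[0,0.0155,0.03,0,0],[0,0.0155,0.03,0,0],[0,0.0155,0.03,0,0],[0,0,0,0,-0.073],[0,0,0,0,0],[0,0,0,0,0]]}}

```text
time: 6.4
tool_pos: [0.5519, 0.0562, 0.1985]
orientation: [-0.0, 0.993, 0.114, -0.001]
ft_force: [0.6, -0.0, -2.3]
width: 0.0228
grasp_force: 79.0
```

```bash
python3 - <<'E'
from h import *
import pickle
d=grab('wrist'); pickle.dump(d,open('w2.pkl','wb')); save(d,'w2.png',None,1.5)
M=q2R(d['s']['orientation']); print(d['s']['tool_pos'],np.arctan2(M[1,0],M[0,0]),d['s']['qpos'][5],d['s']['width'])
for p in [(.605,.12,.105),(.6585,.1325,.06)]: print(proj(d,p)*1.5)
E
```

```text
[0.5518608  0.05617874 0.19848312] 0.2285360934408768 1.3413149419170596 0.022784352115194903
[290.53514903 180.42219798]
[299.54223926  85.36299534]
```

View pics/w2.png

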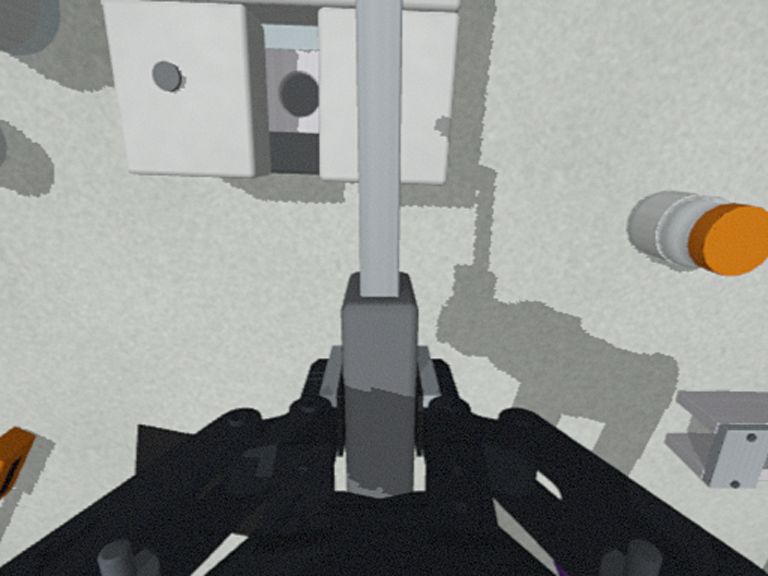

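The wrist view shows the tray's hole at (300,94). The housing's front top edge runs from (130,173) to (447,184), with the notch between x=257 and x=320. The puller is held straight and centred at x≈380.

```bash
python3 - <<'E'
from h import *
import pickle
d=pickle.load(open('w2.pkl','rb')); t=d['s']['tool_pos']; M=q2R(d['s']['orientation'])
q=lambda u,v,z:onz(d,u/1.5,v/1.5,z)
h=q(300,94,.06); a=q(130,174,.105); b=q(447,184,.105); n1=q(257,177.5,.105); n2=q(320.5,180,.105)
u=(b-a)/np.linalg.norm(b-a); yaw=np.arctan2(u[0],-u[1]); print('w',np.linalg.norm(b-a),np.linalg.norm(n2-n1),'yaw',yaw,'tool yaw',np.arctan2(M[1,0],M[0,0]))
X=np.array([np.cos(yaw),np.sin(yaw),0]); Y=np.array([-np.sin(yaw),np.cos(yaw),0])
N=(n1+n2)/2; print('hole',h,'notch',N,'hole in notch frame',(h-N)@X,(h-N)@Y)
ft=q(380,273,t[2]+.0293); print('handle front tool',M.T@(ft-t), 'neck',M.T@(q(379.5,293,t[2]+.0233)-t),M.T@(q(379.5,20,t[2]+.0233)-t))
# tip target via tool-frame offset: tip at tool x = handlefront+.08
print('edge tray',(q(297,133,.06)-N)@X)
E
```

```text
w 0.17745941621552075 0.035531930579363574 yaw 0.1969432249086764 tool yaw 0.2285360934408768
hole [0.65370972 0.1314013  0.06      ] notch [0.60567503 0.12110719 0.105     ] hole in notch frame 0.049120419870434064 0.0006960510645666071
handle front tool [ 0.04731034  0.00010756 -0.02941921] neck [ 3.91984095e-02 -4.95282265e-05 -2.33986361e-02] [ 1.12120070e-01  2.13095444e-05 -2.35821278e-02]
edge tray 0.026088089950496097
```

Request:
{"fn": "jog_arm", "kwargs": {"steps": [[0,0,-0.0135,0,0.028],[0,0,-0.02,0,0],[0,0,-0.02,0,0],[0,0,0,0,0],[0,0,0,0.03,0],[0,0,0,0.03,0],[0,0,0,0.03,0],[0,0,0,0.02,0],[0,0,0,0.01,0],[0,0,0,0,0],[0,0,0,0,0]]}}

```text
time: 7.55
tool_pos: [0.5422, 0.1084, 0.081]
orientation: [0.0, 0.995, 0.101, 0.001]
ft_force: [-0.0, -0.5, -3.2]
width: 0.0227
grasp_force: 79.1
```

```bash
python3 - <<'E'
from h import *
d=grab('wrist'); save(d,'w3.png',None,1.5)
M=q2R(d['s']['orientation']); t=d['s']['tool_pos'];print(t,np.arctan2(M[1,0],M[0,0]),d['s']['ft_force'])
print('tip proj, hole proj',proj(d,t+M@[.119,0,.0067])*1.5,proj(d,[.656,.1318,.06])*1.5)
E
```

```text
[0.54220621 0.10837128 0.08096021] 0.20177893959007337 [-0.03304714 -0.48296686 -3.22933973]
tip proj, hole proj [379.57446595  25.36359968] [379.17550272  47.13282618]
```

View pics/w3.png

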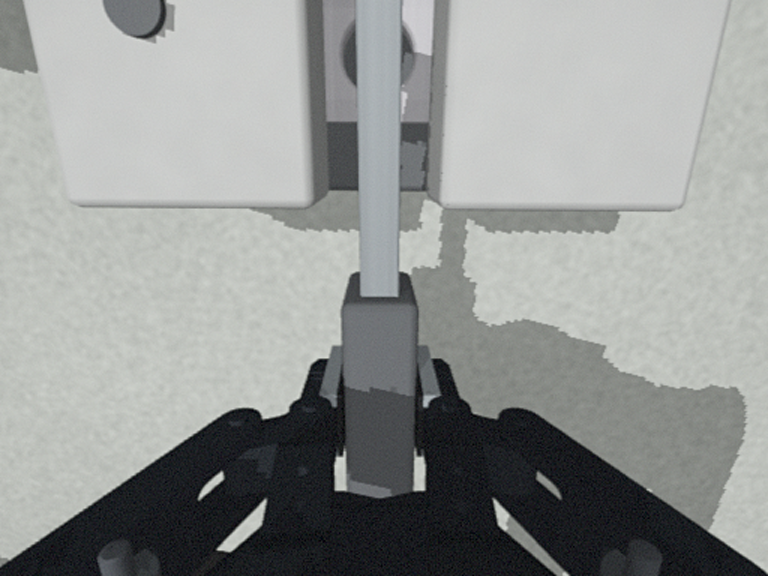

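The prong is centred in the notch, with the hole at about (378,53) and its near rim at row 88. The tip is roughly 4 mm too far in, so I'll correct that and lower.

Request:
{"fn": "jog_arm", "kwargs": {"steps": [[0,-0.004,0,0,0],[0,0,0,0.01,0],[0,0,0,0.01,0],[0,0,0,0.008,0],[0,0,0,0.004,0],[0,0,0,0,0],[0,0,0,0,0],[0,0,0,0,0]]}}

```text
time: 8.4
tool_pos: [0.538, 0.1076, 0.0482]
orientation: [-0.0, 0.995, 0.101, 0.0]
ft_force: [0.5, -0.6, -1.7]
width: 0.0229
grasp_force: 79.1
```

Request:
{"fn": "jog_arm", "kwargs": {"steps": [[0,-0.005,0,0,0],[0,-0.008,0,0,0],[0,-0.01,0,0,0],[0,-0.01,0,0,0],[0,-0.01,0,0,0],[0,-0.01,0,0,0],[0,-0.01,0,0,0],[0,-0.01,0,0,0],[0,-0.01,0,0,0],[0,-0.01,0,0,0],[0,-0.007,0,0,0],[0,-0.004,0,0,0],[0,0,0,0,0],[0,0,0,0,0]]}}

```text
time: 9.8
tool_pos: [0.4346, 0.0863, 0.0472]
orientation: [0.0, 0.995, 0.101, -0.001]
ft_force: [0.0, 0.9, -1.6]
width: 0.0231
grasp_force: 79.1
```

Request:
{"fn": "jog_arm", "kwargs": {"steps": [[0,-0.003,0,0,0],[0,-0.003,0,0,0],[0,-0.003,0,0,0],[0,0,0,0,0]]}}

```text
time: 10.2
tool_pos: [0.4283, 0.0851, 0.0485]
orientation: [-0.0, 0.995, 0.101, 0.002]
ft_force: [3.5, 0.3, -1.0]
width: 0.023
grasp_force: 79.6
```

Request:
{"fn": "jog_arm", "kwargs": {"steps": [[0,-0.003,0,0,0],[0,-0.003,0,0,0],[0,0,0,0,0],[0,0,0,0,0]]}}

```text
time: 10.6
tool_pos: [0.4281, 0.0849, 0.0498]
orientation: [-0.001, 0.995, 0.101, 0.009]
ft_force: [21.1, 4.9, -11.0]
width: 0.0229
grasp_force: 78.9
```

```bash
python3 - <<'E'
from h import *
d=grab('scene'); e=grab('side'); 
c=lambda d,x,y,w,h,k:cv2.resize(d['img'][y:y+h,x:x+w,::-1],None,fx=k,fy=k,interpolation=cv2.INTER_CUBIC)
cv2.imwrite('pics/t1.png',np.hstack([c(d,240,150,100,120,4),c(e,200,130,100,120,4)]))
E
```

```text
(no output)
```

View pics/t1.png

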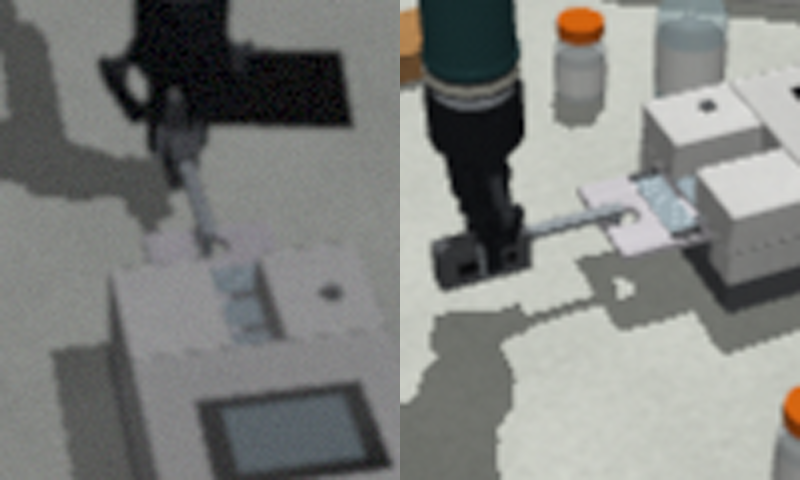

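The side view shows the tray fully out with the prong in its hole, and the 21 N reading confirms it is at its stop. Next I unhook and carry the puller in front of the garage.

Request:
{"fn": "jog_arm", "kwargs": {"steps": [[0,0.006,0,0,0],[0,0.006,0,0,0],[0,0.001,0,0,0],[0,0,0,-0.01,0],[0,0,0,-0.02,0],[0,0,0,-0.03,0],[0,0,0,-0.04,0],[0,-0.006,0.0294,0,0],[0,-0.006,0.0294,0,0],[0,-0.006,0.0294,0,0],[0,-0.006,0.0294,0,0],[0,-0.006,0.0294,0,0],[0,-0.006,0.0294,0,0],[0,-0.006,0.0294,0,0],[0,-0.006,0.0294,0,0],[0,0,0,0,0]]}}

```text
time: 12.3
tool_pos: [0.4331, -0.1567, 0.1483]
orientation: [0.001, 0.995, 0.099, -0.0]
ft_force: [-0.5, 1.4, -2.1]
width: 0.0231
grasp_force: 80.4
```

Request:
{"fn": "jog_arm", "kwargs": {"steps": [[0,0,0,0,-0.1455],[0,0,0,0,-0.1455],[0,0,0,0,-0.1455],[0,0,0,0,-0.1455],[0,0,0,0,-0.1455],[0,0,0,0,-0.1455],[0,0,0,0,-0.1455],[0,0,0,0,-0.1455],[0,0,0,0,-0.1455],[0,0,0,0,-0.1455],[0,0,0,0,-0.1455],[0,0,0,0,0],[0,0,0,0,0]]}}

```text
time: 13.6
tool_pos: [0.4336, -0.1532, 0.148]
orientation: [-0.0, 0.622, 0.783, 0.0]
ft_force: [1.4, 0.2, -2.4]
width: 0.0229
grasp_force: 80.4
```

```bash
python3 - <<'E'
from h import *
d=grab('wrist'); s=d['s'];M=q2R(s['orientation']); t=s['tool_pos'];print(t,np.arctan2(M[1,0],M[0,0]),s['ft_force'],s['width'])
import pickle; e=grab('side'); pickle.dump((d,e),open('w4.pkl','wb'))
c=lambda d,x,y,w,h,k:cv2.resize(d['img'][y:y+h,x:x+w,::-1],None,fx=k,fy=k,interpolation=cv2.INTER_CUBIC)
cv2.imwrite('pics/t2.png',np.hstack([c(d,0,0,512,384,1)[:, :460],c(e,170,180,112,128,3)]))
E
```

```text
[ 0.43360953 -0.15323895  0.14803432] 1.7997961210691202 [ 1.3692736   0.19646265 -2.35863491] 0.022914955610726217
```

View pics/t2.png

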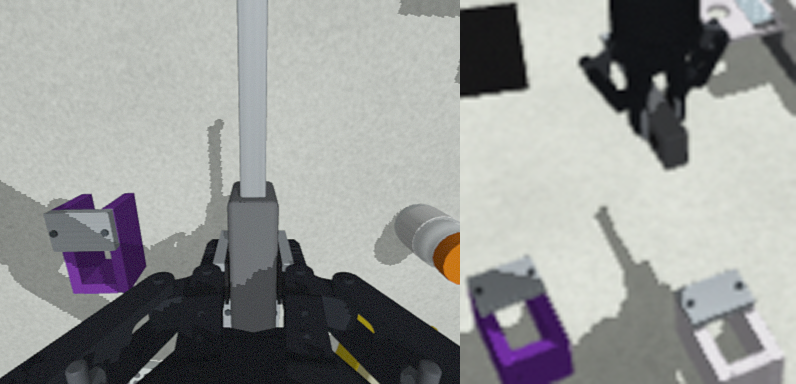

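The area around the puller is free. The purple garage is at (95,240), well to the side. Now I lower it, let go and lift off.

Request:
{"fn": "jog_arm", "kwargs": {"steps": [[0,0,0,0.035,0],[0,0,0,0.035,0],[0,0,0,0.03,0],[0,0,0,0.02,0],[0,0,0,0.01,0],[0,0,0,0.005,0],[0,0,0,0.002,0],[0,0,0,0,0],[0,0,0,0,0]]}}

```text
time: 14.6
tool_pos: [0.4348, -0.1542, 0.012]
orientation: [0.001, 0.621, 0.784, 0.0]
ft_force: [0.1, -0.6, -2.7]
width: 0.023
grasp_force: 80.5
```

Request:
{"fn": "jog_arm", "kwargs": {"steps": [[0.3,0,0,0,0],[0.5,0,0,0,0],[0.7,0,0,0,0],[0.8,0,0,0,0],[0.8,0,0,0,0],[0.8,0,0,0,0],[0.8,0,0,0,0],[0.8,0,0,0,0],[0.8,0,0,-0.02,0],[0.8,0,0,-0.04,0],[0.8,0,0,-0.04,0],[0.8,0,0,-0.04,0],[0.8,-0.02,0,-0.04,0],[0.8,-0.02,0,-0.04,0],[0.8,0,0,0,0],[0.8,0,0,0,0]]}}

```text
time: 16.2
tool_pos: [0.4435, -0.1933, 0.2318]
orientation: [0.001, 0.621, 0.784, 0.0]
ft_force: [-0.1, 0.3, -0.4]
width: 0.0684
grasp_force: 0.0
```

```bash
python3 - <<'E'
from h import *
d=grab('wrist'); s=d['s'];M=q2R(s['orientation']); t=s['tool_pos'];print(t,np.arctan2(M[1,0],M[0,0]),s['ft_force'],s['width'])
import pickle; e=grab('side'); pickle.dump((d,e),open('w5.pkl','wb')); save(d,'w5.png',None,1.5)
E
```

```text
[ 0.44345135 -0.19325208  0.23181696] 1.801508793485499 [-0.11111399  0.29480498 -0.42667811] 0.06835114956016582
```

View pics/w5.png

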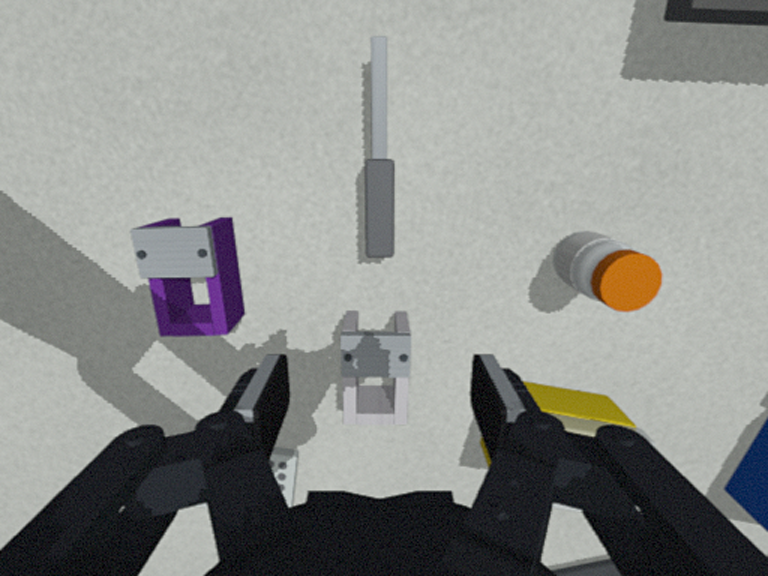

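The wrist view shows the puller standing upright, with the handle at (380,208) and the neck's end at (379,38). It points at the garage, whose bar corners are (341,332) and (411,333) in front and (341,376) and (409,377) at the back, and whose back wall's top spans (343..408, 425).

```bash
python3 - <<'E'
from h import *
import pickle
d,_=pickle.load(open('w5.pkl','rb')); t=d['s']['tool_pos']; M=q2R(d['s']['orientation'])
q=lambda u,v,z:(M.T@(onz(d,u/1.5,v/1.5,z)-t)*1000).round(1)[:2]
for n,u,v,z in [('barFL',341,332,.06),('barFR',411,333,.06),('barBL',341,376,.06),('barBR',409,377,.06),('backwall outer L',343,425,.05),('outer R',408,426,.05),('handle front',380,159.5,.04),('handle rear',379.5,257,.04),('neck end',379,38,.034),('neck start',379.5,159,.034),('rodL',367,230,.04),('rodR',394,230,.04)]: print(n,q(u,v,z))
E
```

```text
barFL [-61.7 -31.4]
barFR [-62.7  27.4]
barBL [-103.5  -32.7]
barBR [-104.6   26.6]
backwall outer L [-161.1  -33.4]
outer R [-162.4   27.6]
handle front [76.4  1.4]
handle rear [-1.9  1. ]
neck end [161.4   0.8]
neck start [76.7  1. ]
rodL [20.9 -9.3]
rodR [20.9 12.9]
```

Request:
{"fn": "jog_arm", "kwargs": {"steps": [[0.6,0.04,0.001,0,0],[0.6,0.0415,0,0,0],[0.6,0.04,0,0,0],[0.6,0,0,0.04,0],[0.6,0,0,0.045,0],[0.6,0,0,0.045,0],[0.6,0,0,0.045,0],[0.6,0,0,0.03,0],[0.6,0,0,0.016,0],[0.6,0,0,0,0],[0.6,0,0,0,0]]}}

```text
time: 17.4
tool_pos: [0.4151, -0.0736, 0.009]
orientation: [-0.001, 0.621, 0.784, -0.0]
ft_force: [-0.3, 1.4, 0.5]
width: 0.051
grasp_force: 0.0
```

Request:
{"fn": "jog_arm", "kwargs": {"steps": [[0.3,0,0,0,0],[0,0,0,0,0],[0,0,0,0,0],[0,0,0,0,0],[0,0,0,0,0],[0,0,0,0,0],[0,0,0,0,0],[0,0,0,0,0],[0,0,0,0,0]], "newtons": 50}}

```text
time: 18.3
tool_pos: [0.4167, -0.0742, 0.0104]
orientation: [0.001, 0.621, 0.784, 0.0]
ft_force: [-0.8, 1.6, 5.8]
width: 0.0109
grasp_force: 49.0
```

Request:
{"fn": "jog_arm", "kwargs": {"steps": [[0,-0.005,0,0,0.012],[0,-0.01,-0.001,0,0],[0,-0.01,-0.0008,0,0],[0,-0.01,-0.0008,0,0],[0,-0.01,0,0,0],[0,-0.01,0,0,0],[0,0,0,0,0]]}}

```text
time: 19.0
tool_pos: [0.4264, -0.1289, 0.0106]
orientation: [0.0, 0.626, 0.78, 0.001]
ft_force: [0.6, 1.5, 5.5]
width: 0.0112
grasp_force: 49.0
```

```bash
python3 - <<'E'
from h import *
e=grab('side');d=grab('wrist')
import pickle; pickle.dump((d,e),open('w6.pkl','wb'))
print(e['s']['tool_pos'],e['s']['ft_force'])
c=lambda d,x,y,w,h,k:cv2.resize(d['img'][y:y+h,x:x+w,::-1],None,fx=k,fy=k,interpolation=cv2.INTER_CUBIC)
cv2.imwrite('pics/t3.png',np.hstack([c(e,225,225,80,96,5),c(d,156,120,80*5//2,96*5//2,2)]))
E
```

```text
[ 0.42643912 -0.12889155  0.0105562 ] [0.55459636 1.46511837 5.49215623]
```

Request:
{"fn": "jog_arm", "kwargs": {"steps": [[0,-0.007,0,0,0],[0,-0.007,0,0,0],[0,-0.007,0,0,0],[0,-0.007,0,0,0],[0,-0.007,0,0,0],[0,-0.007,0,0,0],[0,0,0,0,0]]}}

```text
time: 19.8
tool_pos: [0.4354, -0.1693, 0.0105]
orientation: [0.0, 0.626, 0.78, 0.001]
ft_force: [-0.5, 3.1, 6.7]
width: 0.0106
grasp_force: 49.1
```

Request:
{"fn": "jog_arm", "kwargs": {"steps": [[0,-0.007,0,0,0],[0,-0.007,0,0,0],[0,-0.007,0,0,0],[0,-0.007,0,0,0],[0,-0.007,0,0,0],[0,-0.004,0,0,0],[0,0,0,0,0]]}}

```text
time: 20.5
tool_pos: [0.4438, -0.207, 0.0105]
orientation: [-0.0, 0.626, 0.78, 0.001]
ft_force: [-0.5, 4.6, 6.8]
width: 0.0108
grasp_force: 49.2
```

Request:
{"fn": "jog_arm", "kwargs": {"steps": [[0,-0.003,0,0,0],[0,-0.003,0,0,0],[0,0,0,0,0]]}}

```text
time: 20.8
tool_pos: [0.4449, -0.2123, 0.0105]
orientation: [-0.001, 0.625, 0.78, 0.001]
ft_force: [-0.4, 4.3, 7.5]
width: 0.0109
grasp_force: 49.3
```

Request:
{"fn": "jog_arm", "kwargs": {"steps": [[0,-0.002,0,0,0],[0,-0.002,0,0,0],[0,0,0,0,0]]}}

```text
time: 21.1
tool_pos: [0.4458, -0.216, 0.0105]
orientation: [-0.001, 0.625, 0.78, 0.001]
ft_force: [-2.1, 5.7, 7.9]
width: 0.0103
grasp_force: 49.4
```

Request:
{"fn": "jog_arm", "kwargs": {"steps": [[0,-0.002,0,0,0],[0,-0.002,0,0,0],[0,0,0,0,0]]}}

```text
time: 21.4
tool_pos: [0.4461, -0.2175, 0.0105]
orientation: [-0.003, 0.625, 0.78, 0.003]
ft_force: [-3.7, 12.7, 11.1]
width: 0.0109
grasp_force: 49.9
```

The force along the push has risen to 13 N and the motion has stalled, so the handle is at the back wall. I'll ease off slightly, let go and lift.

Request:
{"fn": "jog_arm", "kwargs": {"steps": [[0,0.002,0,0,0],[0,0,0,0,0],[0.2,0,0,0,0],[0.4,0,0,0,0],[0.5,0,0,0,0],[0.5,0,0,0,0],[0.5,0,0,0,0],[0.5,0,0,0,0],[0.5,0,0,-0.01,0],[0.5,0,0,-0.03,0],[0.5,0,0,-0.04,0],[0.5,0,0,-0.045,0],[0.5,0,0,-0.045,0],[0.5,0,0,-0.045,0],[0.5,0,0,0,0],[0.5,0,0,0,0]]}}

```text
time: 23.0
tool_pos: [0.4465, -0.2197, 0.2273]
orientation: [0.002, 0.625, 0.78, 0.0]
ft_force: [0.7, 0.7, -0.3]
width: 0.0428
grasp_force: 0.0
```

```bash
python3 - <<'E'
from h import *
e=grab('side');d=grab('wrist'); f=grab('scene')
import pickle; pickle.dump((d,e),open('w7.pkl','wb'))
print(e['s']['tool_pos'],e['s']['ft_force'])
c=lambda d,x,y,w,h,k:cv2.resize(d['img'][y:y+h,x:x+w,::-1],None,fx=k,fy=k,interpolation=cv2.INTER_CUBIC)
cv2.imwrite('pics/t3.png',np.hstack([np.vstack([c(e,215,235,80,60,5),c(f,240,170,100,75,4)]),c(d,156,40,200,300,2)]))
E
```

```text
[ 0.44651595 -0.21965335  0.22733796] [ 0.74542933  0.67115751 -0.25138872]
```

View pics/t3.png

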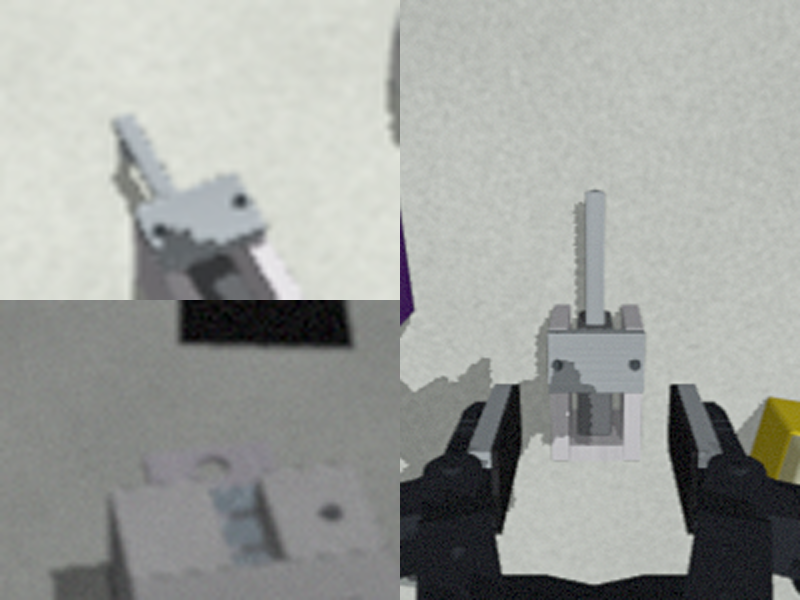

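The puller is in the garage under the bar with its neck outside, and the tray is still out. I'll check the gap from the handle's rear edge (row 435) to the back wall's inner top edge (row 446), and the neck's end at (595,192).

```bash
python3 - <<'E'
from h import *
import pickle
d,_=pickle.load(open('w7.pkl','rb')); t=d['s']['tool_pos']; M=q2R(d['s']['orientation'])
q=lambda x,y,z:(M.T@(onz(d,156+(x-400)/2,40+y/2,z)-t)*1000).round(1)[:2]
for n,x,y,z in [('handle rear',594,435,.04),('wall inner top',595,446,.05),('wall outer top',595,460,.05),('neck end',595,192,.034),('neck L',585,300,.034),('neck R',605,300,.034),('bar L',547,332,.06),('bar R',645,332,.06),('bar back',597,391,.06)]: print(n,q(x,y,z))
E
```

```text
handle rear [-121.8    0.8]
wall inner top [-124.1    1.5]
wall outer top [-134.9    1.5]
neck end [42.1  1.6]
neck L [-26.4  -4.9]
neck R [-26.5   8. ]
bar L [-38.6 -27.5]
bar R [-38.6  31.8]
bar back [-78.1   2.8]
```

```bash
python3 -c "
from station import *
print(job_done())"
```

```text
the job is handed in; nothing more can be done
None
```

The job is handed in, with no verdict shown: the tray is drawn out to its stop, the puller was set down and let go on the open bench, and it is now stowed handle first under the bar about 1–2 mm from the back wall, with the gripper clear.

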